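Press a watch caseback home with the hand die, gently

ROBOT

A 6-joint arm with a two-finger parallel gripper is mounted at the origin on the work surface. World frame = base frame: x ahead of the robot, y to its left, z up, the work surface at z = 0. Lengths are in mm, angles in rad, forces in N, time in s.
With the tool pointing down it reaches from about 400 to 925 mm from the base axis. Payload 12.5 kg.
Tool frame: the origin (TCP) lies between the finger pads; the fingertips stand 19 mm ahead of it and the grasp point (between the pads) is the TCP (env.nose_length is the distance from the TCP to the fingertips, in mm); z points along the fingers, y is the line along which they close (so a half turn about z gives the same grasp; the last joint's range is limited). The gripper opens to 95 mm and grips with 3 to 60 N. Pads are 20 mm wide; open, the fingers measure 119 mm over their backs; the gripper's body (75 mm by 180 mm) begins 59 mm behind the grasp point.
Start: joints at [-1.246, 0.491, 1.559, -0, 1.092, -0.106], TCP at [261.022, -567.901, 233.661] pointing down, gripper open.
Joint ranges: [-3.1, 3.1], [-0.84, 2.19], [0.05, 2.79], [-1.13, 4.28], [0.06, 2.93], [-2.69, 2.69]. Speed limits (rad/s): [2.22, 2.22, 2.79, 3.14, 3.14, 3.14].

INTERFACE

Orientations are given as [roll, pitch, yaw] about the fixed x, y, z axes, in that order (R = Rz(yaw) Ry(pitch) Rx(roll)).
In Python, from cell import env gives the robot as it stands. The module is installed in compiled form; this text tells all that it offers.
- The arm moves only by the tool drive_tool, never from a script. Its argument "rows" is a list that holds one entry, the list of rows, each a list of 7 numbers: the shift along the tool's x, y, z scaled (see below), then the turn, a rotation vector about the tool's x, y, z scaled (see below), then the opening, from 0 (shut) to 1 (fully open). In form: [[[tx, ty, tz, ax, ay, az, jaw], ...]]. A call has 1 to 5 rows; each row shifts and turns the commanded pose from where the row before left it, along the tool's axes as they then stand; what a row does not reach is not made up. The controller multiplies each number of a shift by 250 mm and each number of a turn by 180 degrees. A row lasts 1/8 s, in which the tool goes at most 62.5 mm and 10.7 degrees, less where a joint would pass 70% of its speed; a pose out of reach is approached as far as the arm can. A call with a number of a shift or a turn outside -1 to 1 is refused whole. A call with a gripper value outside its range is refused whole. The fingers move at their own pace and stop on an object; the grip force is fixed at half the most. Time passes only in rows, so rows that do not move let the fingers close. It gives the time, the measured TCP pose, the force, the opening and the grip force at its end, in the units of the state.
- env.state(): the state, without advancing time (a new reading comes with each control period).
- env.read_camera(name): name is "side" or "top" or "wrist"; returns a dict with "color" (400x640x3 uint8, blue, green, red), "camera_matrix" (3x3 intrinsics, pixels), "k1" (the pictures are not rectified: a ray, as slopes to the right and down, at radius r is drawn at 1 + k1 r^2 times it, then the intrinsics apply), "pose" (4x4, takes a point from camera to world coordinates). Camera axes: x right, y up, looking along -z (the intrinsics and any distortion apply to the point x, -y, -z); pixel columns grow to the right and rows downward; lengths in mm; the calibration is good to about 2 mm. A picture is of the moment at which its call begins. There is no depth.
- env.job_done(): hands the job in; it is judged then, once.
Trained networks look in a picture, given as the dict that the camera call returned (one of the last four; its "shot" number tells which), for a name from the list of things; names that differ only in an ending like _2 or _b are one class to them, and where a whole thing is asked for, a point or a joint stands for the part that bears it (a point fixed in the world has none). Each returns a list of dicts, best first, with "score" (0 to 1); they miss things now and then, are a little off and sometimes report something else, mostly with a low value. They report only what shows in the picture. A call takes as long as a camera call. They do not tell look-alikes from the thing itself.
- env.search_frame(name, picture): "at" ([x, y, z] in mm, in the coordinates of the camera as it stood for that picture, good to about 4 mm: the middle of the surface that is visible of it).
- env.place_of(name, picture): "at" ([x, y, z] in mm, in the coordinates of the camera as it stood for that picture, good to about 4 mm: a listed point, or the origin of a listed thing).
The state is a dict: "t": time; "joints": joint angles; "qvel": joint speeds; "tau": joint torques, N m; "eef_pos": TCP position; "tcp_rot": TCP orientation; "ft_force": force on the tool from outside, world axes, zero at the start; "moment": the same for the moment, N m; "opening": opening from 0.0 (shut) to 1.0 (fully open); "grip_force": force on a finger pad.
Only numpy, scipy, OpenCV 4.12 (cv2) and the standard library are available. Lean on these libraries where they do the work, as an engineer would, in place of code of your own. Each camera call takes 0.05 s, during which the arm holds its last target. There are 200 camera calls.

TASK

The watch lies face down on its sprung cushion with its caseback standing proud: take the middle-sized of the three nickel press dies, lower it between the two upstanding bracelet halves onto the middle of the caseback, and press the back fully home. Press gently, because the glass underneath cracks above 18 N, and let only that die touch the watch. Then stand the die upright on the green mat again, setting it down rather than dropping it, and leave everything else on the mat undisturbed.

Things in the scene. Friction and masses are not known exactly. Their poses are not given: they have to be found in the camera images.
- die_mid: The die to use: nickel hand die, a solid of revolution, 75 mm tall, standing upright. Pressing face and foot: a flange 30 mm in diameter and 12 mm high; above it (from 15 mm up) a plain round stem 22 mm in diameter to the flat top. About 0.22 kg (hidden variation of 25 %). Origin at the centre of its underside, z up along the stem.
- die_small: Small nickel die, not to be used or disturbed: foot 20 mm in diameter, stem 17 mm, 60 mm tall. Origin at the centre of its underside. The three dies stand in any order, at least 80 mm apart between axes.
- die_large: Large nickel die, not to be used or disturbed: foot 48 mm in diameter and 14 mm high, stem 22 mm, 75 mm tall. Origin at the centre of its underside.
- caseback_top (a point): Centre of the upper face of the caseback, a round steel disc 37 mm in diameter in the back of the watch; initially about 71 mm above the table. The point's x axis points across the gap, from one bracelet half to the other; z is up.
- caseback (a joint): How far the caseback has been pressed into the watch case, m: 0 = standing proud, 0.003 = fully home (its end stop, upper face then 2 mm above the case rim). It is a push fit: it moves at about 5 N and stays where it is left.
- watch: Titanium sports watch, face down, case 43 mm in diameter, 11 mm thick, on a sprung cushion. Under load it sinks straight down: it starts at about 1 N, then 0.8 N per mm, at most 22 mm, and rises again when let go. From first touch the back is home after about 8 mm of die travel; 18 N comes at about 24 mm. Origin: centre of the lower (glass) side, 55 mm above the table; z up.
- bracelet_tip (a point): Top of one bracelet half. Two stiff titanium halves, 20 mm wide in the watch's y and 3 mm thick, rise from the case's +x and -x sides, splaying slightly: inner faces 30 mm from the watch's axis at caseback height, 37 mm at the tops, which stand 29 mm above the proud caseback. The gap between is open to the watch's +y and -y.
- stand: Fixed black holder of the watch cushion: base 84 x 84 x 14 mm with a collar 60 mm in diameter up to 40 mm; origin at the centre of its underside on the mat, same yaw as the watch.
- mat: Green rubber mat, 440 (x) x 660 (y) x 3 mm, fixed flat on the table; origin at the centre of its underside, top 3 mm higher. A fixed white cell tray, 16 mm high, lies at its far right corner, and the magnifier lamp stands off its right (-y) edge, swung aside: the lens ring, 345 to 372 mm above the table, stays beyond y = -0.29.
- cup: Clear plastic parts cup, 52 mm across, 34 mm high, loose; origin under its centre.
- loupe: Horn-handled loupe lying on the mat: ring 42 mm across, 12 mm high; handle to its -x, 129 mm long in all; loose; origin under the ring's centre.
- tweezers: Steel tweezers lying along their x, 130 mm long, 6 mm high; loose; origin under the middle.
- screwdriver: Small screwdriver lying along its x, 130 mm long; loose.
Things that resemble listed ones, but are neither listed nor needed, are in the scene too. What is shaped like the die_mid but blue or red is not meant.

How it is judged (in metres and radians):
On the way, in this order (a step that is already met when the one before it is completed fails the run):
1. the middle-sized die is lifted off the mat (z of die_mid in the frame of mat above 0.03 m), for 0.1 s.
2. that die, within 8 mm of the caseback's middle and on it, has pressed the caseback home (at least 2.5 of 3 mm) (value of joint caseback above 0.0025 m and contact force between die_mid and watch above 0.5 N and horizontal distance between die_mid and caseback_top below 0.008 m), for 0.1 s.
At the end, for the whole second after the job is handed in: The caseback is home (at least 2.5 of its 3 mm); the middle-sized die stands upright (within 0.1 rad), at rest and let go, flat on the green mat, anywhere on it, clear of the watch (value of joint caseback above 0.0025 m and angle between die_mid's own z axis and vertical below 0.1 rad and z of die_mid in the frame of mat between 0.0015 and 0.0055 m and x of die_mid in the frame of mat between -0.22 and 0.22 m and y of die_mid in the frame of mat between -0.33 and 0.33 m and linear speed of die_mid below 0.02 m/s and contact force between die_mid and watch below 0.1 N); the robot touches nothing.
It fails at once if the watch bears more than 18 N (contact force between anything else and watch above 18 N).
It fails at once if fingers or arm press on the watch or its bracelet (over 2 N), or a wrong die touches it (contact force between any of the fingers, the arm and watch above 2 N or contact force between any of die_small, die_large and watch above 0.5 N).
It fails at once if the die is let go in the air, more than 20 mm above the mat and away from the watch (contact force between the fingers and die_mid below 0.05 N and z of die_mid in the frame of mat above 0.023 m and horizontal distance between die_mid and caseback_top above 0.03 m).
It fails at once if the small die, large die, cup, loupe, tweezers or screwdriver is moved by more than 15 mm (distance of any of cup, loupe, tweezers, screwdriver, die_small, die_large from where it was at the start of the episode above 0.015 m).
It also fails if it takes over 54 s, if anything falls off the work surface, if the arm or the gripper's body presses on something with over 40 N, if the wrist force passes 120 N, or if a joint passes its speed limit or range.

## Working session

There is one attempt and no reset: what is moved stays moved. The work goes in short steps, Python scripts to look and compute and a tool call to move; the robot and the scene stay as the last step left them, time stands still between calls to the robot, and variables do not carry over. Pictures are saved under pics/ and viewed, at most 10 in all, crops included, and the job is handed in when it is done.

Besides the shell and the picture viewer there is one more tool, called after "Call:" as a command line: name --argument value ..., lists and objects as JSON in quotes. drive_tool: Moves the arm, as the interface text tells. Its arguments: {"type":"object","properties":{"rows":{"type":"array","items":{"type":"array","items":{"type":"array","items":{"type":"number","minimum":-1,"maximum":1}}}}},"required":["rows"]}

```bash
mkdir -p pics; cat > h.py <<'E'
import numpy as np, cv2
from cell import env
def world(p,at): return (np.array(p["pose"])@np.r_[at,1])[:3]
def pix(p,w):
    c=np.linalg.inv(np.array(p["pose"]))@np.r_[w,1]; s=np.array([c[0],-c[1]])/-c[2]
    s=s*(1+p["k1"]*(s@s)); return (np.array(p["camera_matrix"])@np.r_[s,1])[:2]
def ray(p,uv):
    K=np.array(p["camera_matrix"]); d=np.linalg.inv(K)@np.r_[uv,1]; s0=d[:2]; s=s0.copy()
    for _ in range(20): s=s0/(1+p["k1"]*(s@s))
    P=np.array(p["pose"]); v=P[:3,:3]@np.array([s[0],-s[1],-1]); return P[:3,3],v/np.linalg.norm(v)
def onz(p,uv,z):
    o,v=ray(p,uv); return o+v*(z-o[2])/v[2]
E
python3 - <<'E'
from h import *
np.set_printoptions(precision=1,suppress=True)
for c in ("top","side"):
    p=env.read_camera(c); cv2.imwrite(f"pics/{c}0.png",p["color"])
    print(c,np.array(p["pose"])[:3,3],p["k1"])
    for n in ("die_mid","die_small","die_large","caseback_top","bracelet_tip","watch","stand","cup","loupe","tweezers","screwdriver","mat"):
        for r in env.place_of(n,p)[:4]:
            w=world(p,r["at"]); print(n,round(r["score"],2),w,pix(p,w))
print(env.state())
E
```

```text
top [ 479.5   21.8 1174.9] -0.05860643770670871
die_mid 0.6 [461.5 102.2   3.7] [269.3 236.5]
die_mid 0.53 [479.4  30.7   4. ] [299.7 228.9]
die_mid 0.47 [541.6 131.7   5. ] [256.9 202.4]
die_small 0.64 [623.6 115.6   5.9] [264.  167.8]
die_large 0.9 [540.8 231.2   3.4] [214.8 202.7]
bracelet_tip 0.61 [ 577.8 -148.1  102.3] [381.6 183.6]
watch 0.91 [ 538.9 -156.3   51.7] [381.9 202.7]
watch 0.65 [726.7 268.8   1.6] [200.4 125. ]
cup 0.6 [699.2  36.1   1. ] [297.7 136.7]
loupe 0.67 [724.9 269.3   0.1] [200.3 125.9]
loupe 0.64 [463.  104.7   3.4] [268.2 235.8]
tweezers 0.47 [401.7 242.2   2.8] [209.4 261.9]
screwdriver 0.67 [ 424.4 -301.7    6.1] [440.3 252.1]
mat 0.98 [556.1  -0.6   3.5] [313.  196.4]
side [403.5 495.4 673.6] -0.021035762818032336
die_mid 0.72 [461.4 106.4   0.5] [335.2 270.7]
die_mid 0.53 [535.3 136.5   4. ] [296.4 272.5]
die_small 0.6 [624.2 118.5  -0.1] [259.4 255. ]
die_large 0.97 [535.6 236.6   3.1] [279.1 317.7]
die_large 0.4 [696.4  37.4   2.8] [243.6 217.2]
caseback_top 0.58 [ 536.7 -147.8   69.4] [333.7 158. ]
bracelet_tip 0.68 [ 573.9 -149.9   99.7] [319.4 144.5]
watch 0.89 [ 537.1 -154.    57.8] [333.9 159.8]
stand 0.9 [ 538.6 -151.5    3.1] [331.7 176.2]
cup 0.85 [695.9  35.5   4.2] [244.  216.2]
cup 0.38 [ 536.8 -152.8   53.5] [333.8 161.5]
loupe 0.84 [725.9 272.6   2.8] [178.9 305.8]
tweezers 0.62 [398.5 247.6   2.3] [349.  345.9]
screwdriver 0.67 [ 421.8 -297.5    4.8] [387.3 148.8]
mat 0.57 [561.2   2.6   1.7] [304.5 220.4]
{'t': 1.3, 'joints': array([-1.2,  0.5,  1.6, -0. ,  1.1, -0.1]), 'qvel': array([-0.,  0.,  0.,  0., -0., -0.]), 'tau': array([ -0. , -61.2, -25.8,   0.1,   0. ,   0. ]), 'eef_pos': array([ 261. , -567.9,  233.7]), 'tcp_rot': array([3.1, 0. , 0.4]), 'ft_force': array([-0.1,  0.6,  0. ]), 'moment': array([ 0., -0.,  0.]), 'grip_force': 0.0, 'opening': 1.0032201122452773}
```

```bash
python3 - <<'E'
from h import *
a=cv2.imread("pics/side0.png"); b=cv2.imread("pics/top0.png")
x=cv2.resize(a[130:380,140:420],(640,571)); cv2.imwrite("pics/side_crop.png",x)
cv2.imwrite("pics/top_crop.png",cv2.resize(b[100:290,180:460],None,fx=2.8,fy=2.8))
E
```

```text
(no output)
```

View pics/side_crop.png

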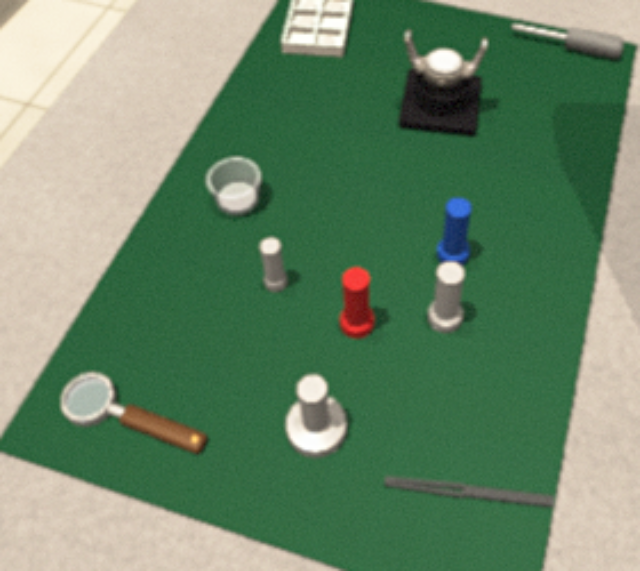

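View pics/top_crop.png

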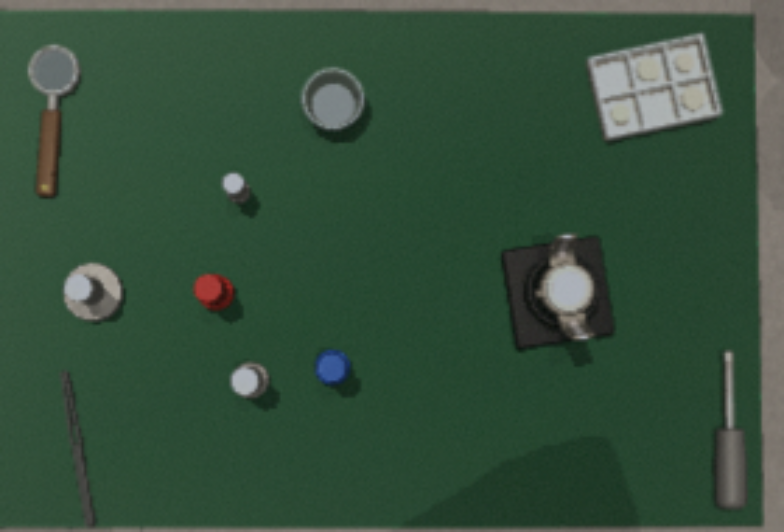

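The side view shows nickel dies with their feet at about these pixels:
- Mid: (335,268)
- Small: (260,252)
- Large: (278,316)

The look-alikes are the red die at (296,269) and the blue die at (339,240). The nickel die at (335,268) has a foot slightly wider than its stem and matches die_mid at about (461,104). The watch is at (334,160) and its bracelets run roughly along world x.

Next I'll check where the lamp stands and take a close crop of the chosen die.

```bash
python3 - <<'E'
from h import *
a=cv2.imread("pics/side0.png"); b=cv2.imread("pics/top0.png")
cr=cv2.resize(a[215:285,280:380],(500,350),interpolation=cv2.INTER_CUBIC)
cv2.imwrite("pics/two.png",np.hstack([cv2.resize(b,(560,350)),cr[:, 130:370]]))
p=env.read_camera("wrist"); np.set_printoptions(precision=3,suppress=True)
s=env.state(); P=np.array(p["pose"]); from scipy.spatial.transform import Rotation as R
T=R.from_euler("xyz",s["tcp_rot"]).as_matrix(); print("cam in tool",T.T@(P[:3,3]-s["eef_pos"]),T.T@P[:3,:3],p["camera_matrix"],s["tcp_rot"])
t=env.read_camera("top")
print(onz(t,(180+566/2.8,100+243/2.8),100),onz(t,(180+578/2.8,100+332/2.8),100))
E
```

```text
cam in tool [  84.163   -0.682 -152.256] [[ 0.001  0.956  0.293]
 [ 1.    -0.001  0.   ]
 [ 0.     0.293 -0.956]] [[294.71    0.    318.255]
 [  0.    294.71  199.095]
 [  0.      0.      1.   ]] [ 3.142 -0.     0.431]
[ 571.105 -149.56   100.   ] [ 501.815 -158.345  100.   ]
```

View pics/two.png

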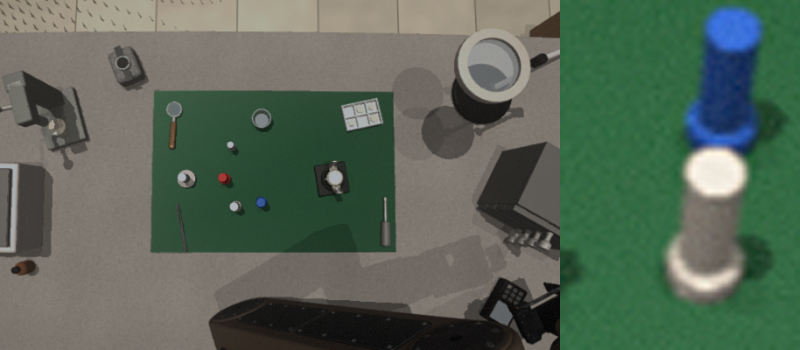

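The close crop confirms the nickel die (foot about 30 mm, stem about 22 mm), with the blue look-alike behind it. The lamp is far away at x>750, y<-400. I'm moving towards the die now.

Call:
drive_tool --rows '[[[0.197, -0.143, 0, 0, 0, 0, 1], [0.197, -0.143, 0, 0, 0, 0, 1], [0.197, -0.143, 0, 0, 0, 0, 1], [0.197, -0.143, 0, 0, 0, 0, 1], [0.197, -0.143, 0, 0, 0, 0, 1]]]'

```text
t: 2.02
eef_pos: [410.8, -301.0, 233.9]
tcp_rot: [3.141, -0.0, 0.431]
ft_force: [1.9, -1.2, 0.3]
opening: 1.001
grip_force: 0.0
```

Call:
drive_tool --rows '[[[0.137, -0.173, 0, 0, 0, 0, 1], [0.137, -0.173, 0, 0, 0, 0, 1], [0.137, -0.173, 0, 0, 0, 0, 1], [0, 0, 0, 0, 0, 0, 1]]]'

```text
t: 2.52
eef_pos: [449.7, -139.0, 233.9]
tcp_rot: [3.141, -0.0, 0.435]
ft_force: [-1.6, -0.4, 0.1]
opening: 0.999
grip_force: 0.0
```

```bash
cat > look.py <<'E'
from h import *; import sys
np.set_printoptions(precision=1,suppress=True)
p=env.read_camera("wrist"); cv2.imwrite(f"pics/{sys.argv[1]}.png",p["color"]); np.save(f"pics/{sys.argv[1]}.npy",{k:p[k] for k in("pose","k1","camera_matrix")},allow_pickle=True)
for n in sys.argv[2:]:
    for r in env.place_of(n,p)[:4]:
        w=world(p,r["at"]); print(n,round(r["score"],2),w,pix(p,w))
s=env.state(); print(s["eef_pos"],s["tcp_rot"])
E
python3 look.py w1 caseback_top bracelet_tip watch stand
```

```text
caseback_top 0.57 [ 542.1 -151.3   70.9] [367.5 114.7]
bracelet_tip 0.63 [ 424.2 -294.5    6. ] [411.1 237.3]
watch 0.76 [ 536.7 -153.2   55.7] [364.5 119.9]
watch 0.47 [ 581.9 -149.8  101.1] [391.7  73.3]
[ 449.2 -143.   233.6] [3.1 0.  0.4]
```

Call:
drive_tool --rows '[[[0.115, -0.219, 0, 0, 0, 0, 1], [0.115, -0.219, 0, 0, 0, 0, 1], [0.115, -0.219, 0, 0, 0, 0, 1], [0.115, -0.219, 0, 0, 0, 0, 1], [0, 0, 0, 0, 0, -0.052, 1]]]'

```text
t: 3.4
eef_pos: [462.4, 107.6, 233.5]
tcp_rot: [-3.141, -0.0, 0.599]
ft_force: [0.6, -1.4, -0.2]
opening: 1.002
grip_force: 0.0
```

Call:
drive_tool --rows '[[[0, 0, 0, 0, 0, -0.052, 1], [0, 0, 0, 0, 0, -0.052, 1], [0, 0, 0, 0, 0, -0.051, 1], [0, 0, 0, 0, 0, 0, 1]]]'

```text
t: 3.9
eef_pos: [462.7, 104.2, 233.5]
tcp_rot: [-3.142, 0.0, 1.078]
ft_force: [0.5, -0.8, 0.5]
opening: 1.002
grip_force: 0.0
```

```bash
python3 look.py w2 die_mid die_large die_small
```

```text
die_mid 0.84 [539.8 134.1   3.9] [360.8 126.8]
die_mid 0.63 [461.5 102.    4.4] [318.3 177.3]
die_mid 0.56 [475.6  33.6  -0.1] [350.4 214.3]
die_large 0.88 [535.9 230.6   2.8] [322.3  55.2]
die_small 0.96 [622.4 112.6   3.8] [427.6 110.6]
[462.5 104.8 233.6] [3.1 0.  1.1]
```

View pics/w2.png

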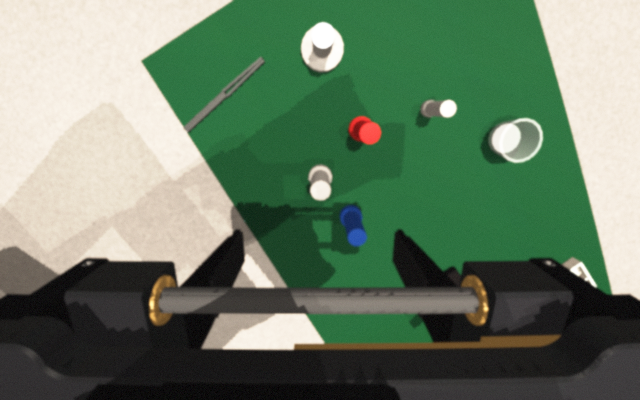

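The wrist view shows the nickel mid die standing between the fingers, with its top at (320,190) and foot at (320,177). Blue is at (355,225), red at (367,130), and both fingers will land on free mat. I'll refine the die axis and its height by segmenting the wrist and side views.

```bash
python3 - <<'E'
from h import *
np.set_printoptions(precision=1,suppress=True)
p=env.read_camera("wrist"); s=env.read_camera("side"); t=env.read_camera("top")
def fit(p,x,y):  # silhouette mismatch, die non-green
    return
from scipy.optimize import minimize
def mask(p,u,v,r):
    u,v=int(u),int(v); im=p["color"].astype(int); m=(im[...,1]-im[...,2]<8)&(im[...,0]-im[...,2]<35)
    m&=im.sum(2)>230
    k=np.zeros_like(m); k[v-r:v+r,u-r:u+r]=1; return (m&k).astype(np.uint8)
def render(p,x,y,z0=3,h=75):
    k=np.zeros(p["color"].shape[:2],np.uint8); a=np.linspace(0,2*np.pi,40)
    for r,za,zb in ((15,0,12),(11,12,h)):
        pts=np.array([pix(p,[x+r*np.cos(q),y+r*np.sin(q),z0+z]) for z in (za,zb) for q in a])
        cv2.fillConvexPoly(k,cv2.convexHull((pts*16).astype(np.int32)),1,shift=4)
    return k
for n,p in (("wrist",p),("side",s),("top",t)):
    u,v=pix(p,[461.5,103,40]); m=mask(p,u,v,34 if n!="top" else 16)
    nl,l,st,c=cv2.connectedComponentsWithStats(m); i=1+np.argmax(st[1:,4]); m=(l==i).astype(np.uint8)
    best=min((( (render(p,x,y)!=m).sum(),x,y) for x in np.arange(453,471,1.5) for y in np.arange(95,113,1.5)))
    print(n,m.sum(),best)
    if n!="top":
        print([(h,min((render(p,x,y,h=h)!=m).sum() for x in np.arange(455,468,2) for y in np.arange(97,109,2))) for h in (60,68,75,82)])
E
```

```text
wrist 678 (np.int64(56), np.float64(463.5), np.float64(102.5))
[(60, np.int64(78)), (68, np.int64(59)), (75, np.int64(65)), (82, np.int64(84))]
side 363 (np.int64(44), np.float64(465.0), np.float64(102.5))
[(60, np.int64(73)), (68, np.int64(47)), (75, np.int64(44)), (82, np.int64(70))]
top 227 (np.int64(120), np.float64(460.5), np.float64(111.5))
```

Both views agree on a die axis at about (463,103) and a height of about 73 mm, against 75 in the text. I'll descend to grip the stem 12 mm below the top, which keeps the fingers above the bracelet tips during the press.

Call:
drive_tool --rows '[[[-0.004, 0, 0.22, 0, 0, 0, 1], [0, 0, 0.22, 0, 0, 0, 1], [0, 0, 0.15, 0, 0, 0, 1], [0, 0, 0.08, 0, 0, 0, 1], [0, 0, 0, 0, 0, 0, 1]]]'

```text
t: 4.88
eef_pos: [461.4, 104.2, 65.1]
tcp_rot: [-3.139, 0.001, 1.081]
ft_force: [1.3, 0.5, 0.7]
opening: 0.997
grip_force: 0.0
```

Call:
drive_tool --rows '[[[0, 0, 0, 0, 0, 0, 0.1], [0, 0, 0, 0, 0, 0, 0.1], [0, 0, 0, 0, 0, 0, 0.1], [0, 0, 0, 0, 0, 0, 0.1], [0, 0, 0, 0, 0, 0, 0.1]]]'

```text
t: 5.5
eef_pos: [461.9, 104.3, 66.3]
tcp_rot: [3.141, -0.0, 1.081]
ft_force: [0.7, -1.1, 0.2]
opening: 0.532
grip_force: 0.0
```

Call:
drive_tool --rows '[[[0, 0, 0, 0, 0, 0, 0.1], [0, 0, 0, 0, 0, 0, 0.1], [0, 0, 0, 0, 0, 0, 0.1], [0, 0, 0, 0, 0, 0, 0.1], [0, 0, 0, 0, 0, 0, 0.1]]]'

```text
t: 6.12
eef_pos: [462.0, 104.2, 66.2]
tcp_rot: [3.141, -0.0, 1.081]
ft_force: [1.5, -0.5, 2.1]
opening: 0.22
grip_force: 30.0
```

Call:
drive_tool --rows '[[[0, 0, 0, 0, 0, 0, 0.1], [0, 0, 0, 0, 0, 0, 0.1], [0, 0, 0, 0, 0, 0, 0.1]]]'

```text
t: 6.5
eef_pos: [462.0, 104.3, 66.2]
tcp_rot: [3.141, -0.0, 1.081]
ft_force: [0.8, -0.4, 3.4]
opening: 0.219
grip_force: 30.0
```

Call:
drive_tool --rows '[[[0, 0, -0.04, 0, 0, 0, 0.1], [0, 0, -0.14, 0, 0, 0, 0.1], [0, 0, -0.2, 0, 0, 0, 0.1], [0, 0, -0.2, 0, 0, 0, 0.1], [0, 0, -0.04, 0, 0, 0, 0.1]]]'

```text
t: 7.12
eef_pos: [462.3, 104.4, 224.1]
tcp_rot: [3.138, -0.002, 1.081]
ft_force: [-0.1, 0.1, -3.2]
opening: 0.221
grip_force: 30.0
```

Call:
drive_tool --rows '[[[-0.176, 0.103, 0, 0, 0, 0, 0.1], [-0.176, 0.103, 0, 0, 0, 0, 0.1], [-0.176, 0.103, 0, 0, 0, 0, 0.1], [-0.176, 0.103, 0, 0, 0, 0, 0.1], [0, 0, 0, 0, 0, 0, 0.1]]]'

```text
t: 7.75
eef_pos: [469.5, -102.0, 220.1]
tcp_rot: [-3.14, 0.001, 1.077]
ft_force: [0.5, -0.1, -1.7]
opening: 0.221
grip_force: 30.0
```

```bash
python3 look.py w3 caseback_top bracelet_tip watch stand
```

```text
caseback_top 0.89 [ 541.7 -151.    71.9] [399.7 200.1]
bracelet_tip 0.83 [ 581.6 -147.   102. ] [444.5 187.1]
watch 0.7 [ 535.8 -150.3   54.1] [390.5 197.3]
stand 0.82 [ 543.  -150.7    7.8] [387.4 184.6]
[469.7 -98.4 220.8] [-3.1  0.   1.1]
```

Call:
drive_tool --rows '[[[0, 0, 0, 0, 0, 0.05, 0.1], [0, 0, 0, 0, 0, 0.05, 0.1], [0, 0, 0, 0, 0, 0.05, 0.1], [0, 0, 0, 0, 0, 0.05, 0.1], [0, 0, 0, 0, 0, 0.05, 0.1]]]'

```text
t: 8.62
eef_pos: [469.9, -98.3, 221.1]
tcp_rot: [-3.141, 0.0, 0.292]
ft_force: [1.1, -0.0, -0.9]
opening: 0.221
grip_force: 30.0
```

Call:
drive_tool --rows '[[[0, 0, 0, 0, 0, 0.054, 0.1], [0, 0, 0, 0, 0, 0, 0.1], [0, 0, 0, 0, 0, 0, 0.1]]]'

```text
t: 9.0
eef_pos: [470.0, -98.9, 221.1]
tcp_rot: [3.142, 0.0, 0.131]
ft_force: [-0.1, -0.7, -2.5]
opening: 0.221
grip_force: 30.0
```

```bash
python3 look.py w4 caseback_top bracelet_tip watch stand die_mid
python3 -c "
import cv2,numpy as np
cv2.imwrite('pics/w34.png',np.vstack([cv2.imread('pics/w3.png')[:300],cv2.imread('pics/w4.png')[:300]]))"
```

```text
caseback_top 0.88 [ 539.7 -153.4   71.8] [382.2 131.8]
bracelet_tip 0.65 [ 538.9 -150.     5.8] [368.  128.1]
bracelet_tip 0.63 [ 581.2 -150.    99.6] [393.9  85.7]
watch 0.75 [ 537.  -154.6   51. ] [378.7 133. ]
stand 0.56 [ 542.4 -151.1    6.3] [369.5 125.2]
stand 0.56 [400.7 244.3   5.9] [ 57.3 195.4]
die_mid 0.69 [475.2  37.6   2.7] [212.9 159.2]
die_mid 0.66 [536.1 134.7   3.5] [134.5  99.6]
die_mid 0.58 [467.1 -98.  158.2] [317.7 224.2]
die_mid 0.23 [ 537.7 -153.8   52.9] [378.4 132.4]
[470.  -99.5 221.1] [3.1 0.  0.1]
```

View pics/w34.png

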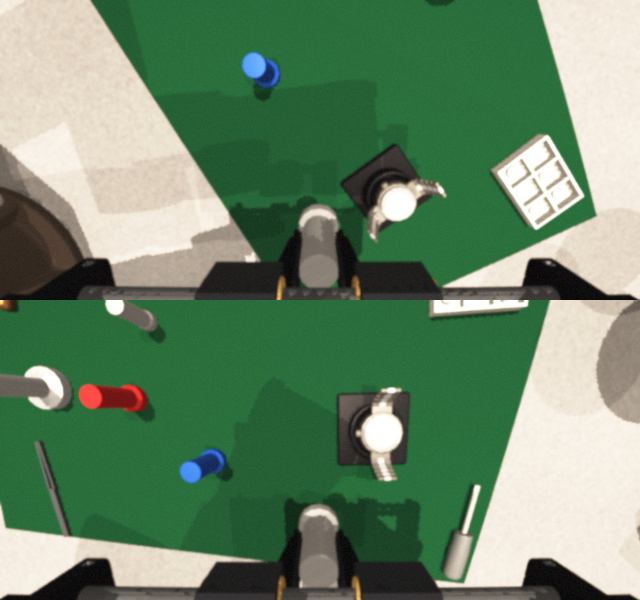

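The die hangs upright in the fingers in both frames. The bright caseback disc is at (398,203) in the first and (382,133) in the second, with the stand square to the tool. I'll triangulate the disc.

```bash
python3 - <<'E'
from h import *
np.set_printoptions(precision=1,suppress=True)
A=np.zeros((3,3));b=np.zeros(3)
for n,(u,v) in (("w1",(367,115)),("w3",(398,203)),("w4",(382,133))):
    p=np.load(f"pics/{n}.npy",allow_pickle=True).item(); im=cv2.imread(f"pics/{n}.png")
    m=cv2.inRange(im,(170,)*3,(255,)*3); k=np.zeros_like(m); cv2.circle(k,(u,v),26,255,-1); m&=k
    m=cv2.morphologyEx(m,cv2.MORPH_OPEN,cv2.getStructuringElement(2,(15,15)))
    c=max(cv2.findContours(m,0,1)[0],key=cv2.contourArea); e=cv2.fitEllipse(c); print(n,np.array(e[0]),np.array(e[1]),onz(p,e[0],71))
    o,d=ray(p,e[0]); M=np.eye(3)-np.outer(d,d); A+=M; b+=M@o
print("tri",np.linalg.solve(A,b))
# held die foot centre: lower-face ellipse in w4
s=env.state(); print(s["eef_pos"],s["ft_force"])
E
```

```text
w1 [368.1 115.9] [37.1 44.9] [ 541.3 -152.4   71. ]
w3 [397.9 203.1] [31.9 37. ] [ 538.8 -153.5   71. ]
w4 [381.8 130.6] [37.9 43. ] [ 540.8 -153.    71. ]
tri [ 540.3 -152.8   71.7]
[470.  -99.5 221.1] [ 0.4 -0.6 -2.1]
```

Call:
drive_tool --rows '[[[0.127, 0.124, 0, 0, 0, 0, 0.1], [0.127, 0.124, 0, 0, 0, 0, 0.1], [0, 0, 0.1, 0, 0, 0, 0.1], [0, 0, 0, 0, 0, 0, 0.1]]]'

```text
t: 9.8
eef_pos: [540.0, -152.9, 194.5]
tcp_rot: [-3.14, 0.003, 0.126]
ft_force: [-0.2, -0.4, -1.2]
opening: 0.222
grip_force: 30.0
```

```bash
python3 look.py w5 caseback_top die_mid; python3 - <<'E'
from h import *
np.set_printoptions(precision=1,suppress=True)
p=env.read_camera("side"); c=env.read_camera("top")
for q in (p,c):
  for n in("caseback_top","die_mid"):
    for r in env.place_of(n,q)[:3]: print(n,r["score"],world(q,r["at"]))
u,v=pix(p,[540,-152,100]).astype(int)
a=cv2.resize(p["color"][v-40:v+40,u-40:u+40],(500,500),interpolation=2)
b=cv2.imread("pics/w5.png")[80:300,220:420]; b=cv2.resize(b,(300,330)); b=cv2.copyMakeBorder(b,0,170,0,0,0)
cv2.imwrite("pics/c5.png",np.hstack([a,b]))
E
```

```text
caseback_top 0.77 [ 543.4 -153.1   73.4] [320.1 195.5]
die_mid 0.91 [538.5 135.    3.8] [ 79.2 153.3]
die_mid 0.89 [474.9  35.3   3.8] [163.3 213.4]
die_mid 0.7 [ 536.  -152.8  134.1] [318.8 226.6]
[ 540.8 -152.9  196.9] [ 3.1 -0.   0.1]
caseback_top 0.44 [ 538.  -147.6   71.3]
die_mid 0.82 [477.1  34.9   1.5]
die_mid 0.75 [537.6 136.9   4.5]
die_mid 0.68 [ 535.5 -150.4  132.1]
die_mid 0.51 [476.8  31.8   1.6]
die_mid 0.45 [539.9 132.    4.8]
```

View pics/c5.png

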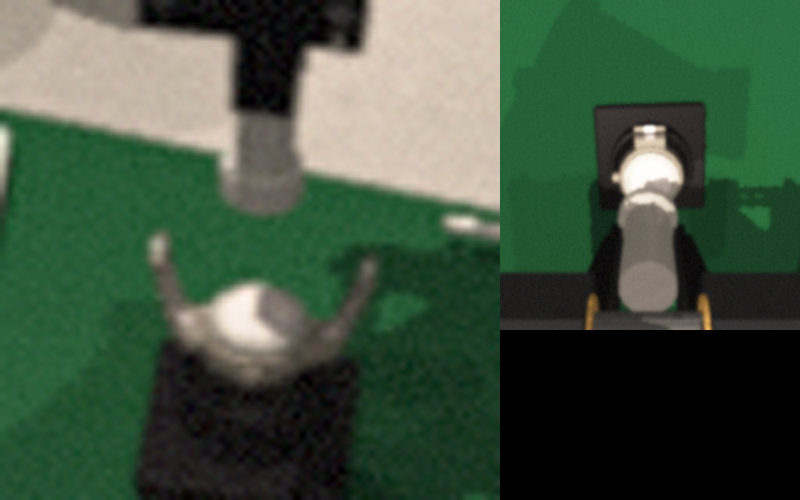

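In the side crop the die's foot at (262,190) hangs above the caseback at (258,315), between the tips at (158,245) and (370,265). The wrist view shows it lined up sideways. I'll fit the offset along x more precisely before lowering.

```bash
python3 - <<'E'
from h import *
p=np.load("pics/w5.npy",allow_pickle=True).item(); im=cv2.imread("pics/w5.png").astype(int)
s=env.read_camera("side")
for n,x in(("w",540.8),("w",537),):
    for z in (133.5,): print(n,x,pix(p,[x,-152.9,z]),pix(p,[x+15,-151,z]),pix(p,[x-15,-154.8,z]),"top edge flange",pix(p,[x+15,-151,z+12]))
print("side foot",[pix(s,[x,-152.9,133.5]) for x in (540.8,537)],"caseback",pix(s,[540.3,-152.5,71.5]), "flange L/R",[pix(s,[x,y,139]) for x,y in((555.8,-152.9),(525.8,-152.9))])
u,v=pix(s,[540,-152,100]).astype(int); k=80/500
print("seen side: foot L/R edge",u-40+220*k,u-40+303*k,"at row",v-40+185*k,"bottom",v-40+213*k,"casebk",u-40+258*k,v-40+318*k)
# wrist row profile along image column 319
c=im[:,314:325].mean((1,2)); print([(r,int(c[r])) for r in range(180,300,2)])
g=im[206:226:5].sum(2); 
for r in (212,218,224): print(r,[int(q) for q in im[r,290:350:2,2]])
E
```

```text
w 540.8 [319.71940492 220.67402446] [319.76153137 202.0928232 ] [319.67857589 238.52405397] top edge flange [319.80456435 207.19410906]
w 537 [319.09571707 225.19097082] [319.12514579 206.79500559] [319.06723966 242.86341995] top edge flange [319.13377934 212.12158762]
side foot [array([334.27807409, 135.29694546]), array([335.89849218, 135.63608334])] caseback [332.82450569 155.74070859] flange L/R [array([328.02735701, 132.05573092]), array([340.87346519, 134.73132113])]
seen side: foot L/R edge 328.2 341.48 at row 135.6 bottom 140.07999999999998 casebk 334.28 156.88
[(180, 195), (182, 217), (184, 246), (186, 248), (188, 253), (190, 254), (192, 254), (194, 254), (196, 253), (198, 251), (200, 226), (202, 187), (204, 165), (206, 137), (208, 169), (210, 227), (212, 234), (214, 216), (216, 144), (218, 110), (220, 108), (222, 107), (224, 106), (226, 108), (228, 105), (230, 104), (232, 104), (234, 103), (236, 104), (238, 104), (240, 104), (242, 104), (244, 103), (246, 105), (248, 105), (250, 104), (252, 105), (254, 115), (256, 127), (258, 126), (260, 125), (262, 125), (264, 125), (266, 124), (268, 124), (270, 124), (272, 125), (274, 124), (276, 126), (278, 127), (280, 127), (282, 126), (284, 125), (286, 116), (288, 68), (290, 61), (292, 77), (294, 85), (296, 64), (298, 64)]
212 [19, 22, 18, 20, 16, 28, 88, 151, 192, 235, 245, 245, 245, 245, 245, 243, 239, 239, 235, 228, 180, 129, 104, 62, 36, 31, 29, 26, 28, 30]
218 [20, 13, 16, 21, 34, 106, 138, 156, 153, 144, 125, 119, 115, 118, 124, 118, 117, 122, 148, 197, 224, 227, 217, 141, 41, 25, 31, 30, 29, 24]
224 [21, 20, 20, 20, 64, 122, 133, 125, 108, 110, 111, 111, 116, 115, 115, 120, 117, 109, 121, 119, 109, 119, 133, 125, 83, 28, 26, 26, 25, 24]
```

Call:
drive_tool --rows '[[[0.006, 0, 0.06, 0, 0, 0, 0.1], [0, 0, 0.06, 0, 0, 0, 0.1], [0, 0, 0.06, 0, 0, 0, 0.1], [0, 0, 0.02, 0, 0, 0, 0.1], [0, 0, 0, 0, 0, 0, 0.1]]]'

```text
t: 10.92
eef_pos: [542.2, -152.8, 145.6]
tcp_rot: [-3.141, 0.001, 0.126]
ft_force: [-0.0, 0.0, -2.6]
opening: 0.219
grip_force: 30.0
```

```bash
python3 look.py w6 caseback_top die_mid; python3 - <<'E'
from h import *
p=env.read_camera("side"); s=env.state(); print(s["ft_force"])
for n in("caseback_top","die_mid"):
    for r in env.place_of(n,p)[:3]: print(n,r["score"],world(p,r["at"]))
u,v=pix(p,[540,-152,90]).astype(int); print(u,v)
a=cv2.resize(p["color"][v-30:v+30,u-30:u+30],(480,480),interpolation=2)
b=cv2.imread("pics/w6.png")[170:290,280:360]; b=cv2.resize(b,(320,480),interpolation=2)
w=np.load("pics/w6.npy",allow_pickle=True).item()
e=s["eef_pos"]; print([pix(w,[e[0],e[1],e[2]+11.8]),pix(w,[e[0],e[1],e[2]-63.2])])
cv2.imwrite("pics/c6.png",np.hstack([a,b]))
E
```

```text
caseback_top 0.64 [ 540.9 -152.9   73.1] [319.4 218.1]
die_mid 0.97 [537.3 134.8   4.5] [ 43.2 164.2]
die_mid 0.7 [ 542.5 -150.6   83.5] [316.7 220.7]
die_mid 0.56 [476.3  34.6  -0.8] [143.8 228.3]
[ 542.5 -152.9  146.5] [ 3.1 -0.   0.1]
[ 0.76777906  0.2746317  -1.86882252]
caseback_top 0.43 [ 421.12025167 -296.43624049    5.13319669]
caseback_top 0.41 [ 540.70532108 -147.61477262   69.08475553]
die_mid 0.83 [477.95405077  34.65278788   2.46588086]
die_mid 0.82 [537.95750036 133.98905348   4.423526  ]
die_mid 0.5 [ 539.80087717 -150.18180419   80.4448757 ]
333 150
[array([320.08629765, 271.86523159]), array([319.59467555, 220.93225079])]
```

View pics/c6.png

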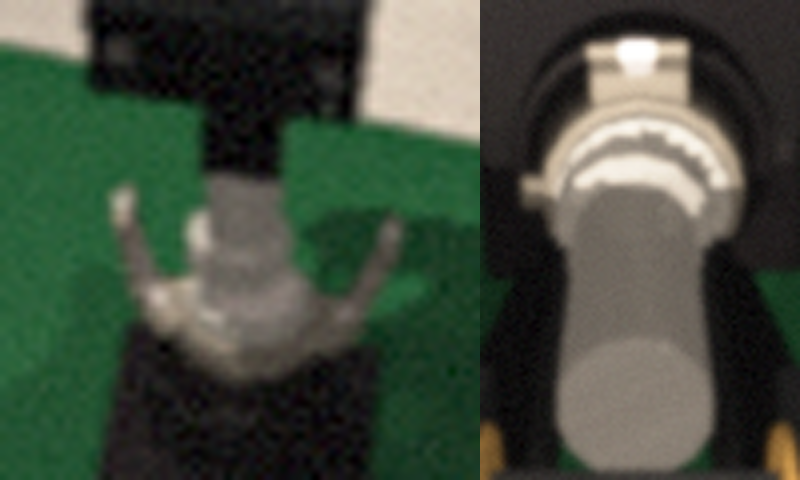

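Close up, the die is centred over the caseback and clear of both bracelet halves. The wrist crop has the stem at x=638 and the case at x=645, which is under 1 mm off. I'll lower it gently and watch the force.

Call:
drive_tool --rows '[[[0, 0, 0.02, 0, 0, 0, 0.1], [0, 0, 0.02, 0, 0, 0, 0.1], [0, 0, 0.01, 0, 0, 0, 0.1], [0, 0, 0, 0, 0, 0, 0.1], [0, 0, 0, 0, 0, 0, 0.1]]]'

```text
t: 11.85
eef_pos: [542.2, -152.8, 133.7]
tcp_rot: [3.142, 0.0, 0.126]
ft_force: [-1.3, 0.2, 0.4]
opening: 0.221
grip_force: 30.0
```

Call:
drive_tool --rows '[[[0, 0, 0.008, 0, 0, 0, 0.1], [0, 0, 0.008, 0, 0, 0, 0.1], [0, 0, 0.008, 0, 0, 0, 0.1], [0, 0, 0, 0, 0, 0, 0.1], [0, 0, 0, 0, 0, 0, 0.1]]]'

```text
t: 12.48
eef_pos: [542.3, -152.8, 127.7]
tcp_rot: [3.141, -0.0, 0.126]
ft_force: [-0.7, 0.1, 2.1]
opening: 0.219
grip_force: 30.0
```

Call:
drive_tool --rows '[[[0, 0, 0.008, 0, 0, 0, 0.1], [0, 0, 0.008, 0, 0, 0, 0.1], [0, 0, 0, 0, 0, 0, 0.1], [0, 0, 0, 0, 0, 0, 0.1]]]'

```text
t: 12.98
eef_pos: [542.4, -152.8, 123.7]
tcp_rot: [3.141, -0.0, 0.126]
ft_force: [-0.2, 0.8, 4.8]
opening: 0.218
grip_force: 30.0
```

Call:
drive_tool --rows '[[[0, 0, 0.008, 0, 0, 0, 0.1], [0, 0, 0, 0, 0, 0, 0.1], [0, 0, 0, 0, 0, 0, 0.1]]]'

```text
t: 13.35
eef_pos: [542.4, -152.9, 121.9]
tcp_rot: [3.141, -0.0, 0.126]
ft_force: [-1.7, 1.2, 6.6]
opening: 0.215
grip_force: 30.0
```

```bash
python3 look.py w7 caseback_top die_mid watch; python3 - <<'E'
from h import *
f=[]
for i in range(6): env.read_camera("wrist"); s=env.state(); f.append(s["ft_force"])
print(np.mean(f,0),np.std(f,0),s["eef_pos"])
E
```

```text
die_mid 0.91 [478.2  34.2   6.4] [126.8 238.8]
die_mid 0.6 [537.3 133.8   3.1] [ 23.8 169. ]
watch 0.61 [ 536.6 -155.4   43.4] [321.5 221. ]
[ 542.4 -152.8  121.8] [ 3.1 -0.   0.1]
[-1.3763752   1.21119206  6.96585767] [0.44722226 0.56849025 0.53793597] [ 542.38091615 -152.84456734  121.85355705]
```

Call:
drive_tool --rows '[[[0, 0, 0.008, 0, 0, 0, 0.1], [0, 0, 0, 0, 0, 0, 0.1], [0, 0, 0, 0, 0, 0, 0.1]]]'

```text
t: 14.22
eef_pos: [542.4, -152.8, 120.0]
tcp_rot: [3.141, -0.0, 0.126]
ft_force: [-2.0, 0.4, 8.0]
opening: 0.221
grip_force: 30.0
```

Call:
drive_tool --rows '[[[0, 0, -0.03, 0, 0, 0, 0.1], [0, 0, -0.04, 0, 0, 0, 0.1], [0, 0, -0.08, 0, 0, 0, 0.1], [0, 0, -0.12, 0, 0, 0, 0.1], [0, 0, -0.15, 0, 0, 0, 0.1]]]'

```text
t: 14.85
eef_pos: [541.9, -152.7, 225.0]
tcp_rot: [-3.141, 0.002, 0.126]
ft_force: [0.5, -0.5, -2.2]
opening: 0.217
grip_force: 30.0
```

Call:
drive_tool --rows '[[[-0.15, -0.15, 0, 0, 0, 0, 0.1], [-0.13, -0.1, 0, 0, 0, 0, 0.1], [0, 0, 0, 0, 0, 0, 0.1], [0, 0, 0, 0, 0, 0, 0.1]]]'

```text
t: 15.35
eef_pos: [465.5, -99.8, 224.9]
tcp_rot: [3.141, -0.001, 0.126]
ft_force: [-0.3, -0.3, -2.1]
opening: 0.219
grip_force: 30.0
```

```bash
python3 look.py w8 caseback_top die_mid; python3 - <<'E'
from h import *
a=cv2.imread("pics/w4.png"); 
cv2.imwrite("pics/c8.png",np.hstack([cv2.resize(a[80:200,320:440],(400,400)),cv2.resize(cv2.imread("pics/w8.png")[60:260,290:490],(400,400))]))
E
```

```text
caseback_top 0.8 [ 542.7 -151.7   67.2] [378.9 123.4]
die_mid 0.87 [477.6  37.    1.6] [214.  153.9]
die_mid 0.84 [463.5 -99.1 163.1] [318.1 223.8]
die_mid 0.58 [536.5 134.3   6. ] [134.3  96.4]
[ 465.6 -100.   224.4] [ 3.1 -0.   0.1]
```

View pics/c8.png

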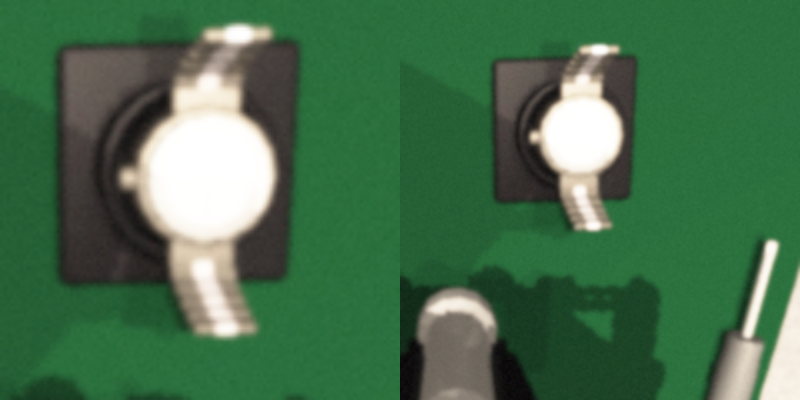

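After pressing, the watch stands undisturbed and the caseback reads 67 mm, down from 72, after about 10 N of pressing, so it is home. I'll set the die down on the free mat right here at (465,-100).

Call:
drive_tool --rows '[[[0, 0, 0.2, 0, 0, 0, 0.1], [0, 0, 0.2, 0, 0, 0, 0.1], [0, 0, 0.15, 0, 0, 0, 0.1], [0, 0, 0.06, 0, 0, 0, 0.1], [0, 0, 0, 0, 0, 0, 0.1]]]'

```text
t: 16.12
eef_pos: [464.9, -99.8, 70.9]
tcp_rot: [-3.14, 0.002, 0.126]
ft_force: [-0.4, 0.2, -1.8]
opening: 0.224
grip_force: 30.0
```

Call:
drive_tool --rows '[[[0, 0, 0.008, 0, 0, 0, 0.1], [0, 0, 0.005, 0, 0, 0, 0.1], [0, 0, 0, 0, 0, 0, 0.1]]]'

```text
t: 16.5
eef_pos: [465.2, -99.7, 69.3]
tcp_rot: [3.141, -0.001, 0.126]
ft_force: [0.1, -0.4, -1.9]
opening: 0.215
grip_force: 30.0
```

Call:
drive_tool --rows '[[[0, 0, 0.006, 0, 0, 0, 0.1], [0, 0, 0.006, 0, 0, 0, 0.1], [0, 0, 0, 0, 0, 0, 0.1], [0, 0, 0, 0, 0, 0, 0.1]]]'

```text
t: 17.0
eef_pos: [465.1, -99.6, 66.2]
tcp_rot: [3.141, -0.0, 0.126]
ft_force: [-0.2, 0.8, 5.7]
opening: 0.221
grip_force: 30.0
```

The die is on the mat. Releasing it now.

Call:
drive_tool --rows '[[[0, 0, 0, 0, 0, 0, 0.6], [0, 0, 0, 0, 0, 0, 0.6], [0, 0, 0, 0, 0, 0, 0.6], [0, 0, 0, 0, 0, 0, 0.6], [0, 0, 0, 0, 0, 0, 0.6]]]'

```text
t: 17.62
eef_pos: [465.0, -99.6, 65.8]
tcp_rot: [3.142, -0.0, 0.126]
ft_force: [1.0, -0.8, -1.1]
opening: 0.596
grip_force: 0.0
```

Call:
drive_tool --rows '[[[0, 0, -0.06, 0, 0, 0, 0.6], [0, 0, -0.15, 0, 0, 0, 0.6], [0, 0, -0.2, 0, 0, 0, 0.6], [0, 0, -0.2, 0, 0, 0, 0.6], [0, 0, 0, 0, 0, 0, 0.6]]]'

```text
t: 18.25
eef_pos: [466.0, -99.9, 221.5]
tcp_rot: [3.139, -0.006, 0.126]
ft_force: [0.6, 0.1, -0.7]
opening: 0.601
grip_force: 0.0
```

```bash
python3 look.py w9 die_mid caseback_top
```

```text
die_mid 0.78 [539.5 131.9   1.3] [136.3  95.5]
die_mid 0.56 [460.8 -97.8   5.2] [316.3 182. ]
caseback_top 0.84 [ 543.5 -154.    70.7] [382.  124.4]
[464.5 -99.4 217.6] [-3.1  0.   0.1]
```

View pics/w9.png

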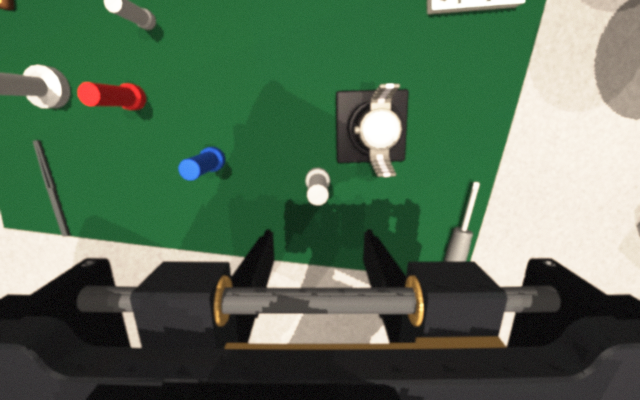

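The die stands upright on the mat and the gripper is clear of it. The force-travel balance also fits a home caseback: 14.7 mm of travel is about 11.2 mm of cushion plus 3 mm of caseback, at about 10 N. I'm handing in.

```bash
python3 -c "
from cell import env; print(env.job_done())"
```

```text
the job is handed in; nothing more can be done
None
```

I pressed the caseback home with the middle-sized die at about 10 N, set the die down upright and released on the green mat, and handed the job in; no verdict was returned, and "home" rests on the force and travel readings, since the camera heights afterwards (67 and 71 mm) were inconclusive.

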